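# Put the check weights back in their cases after checking the scale

### The job

The jeweller's scale has been checked: take the stack of four steel check weights off its pan and put each weight back flat in its own black case, the one whose bore is only slightly wider than that weight. Set the weights down, do not let them drop, and leave the tweezers and the loupe where they are.

Things in the scene. Friction and masses are not known exactly. Their poses are not given: they have to be found in the camera images.
- weight_50: The smallest of four plain solid polished-steel check weights, each with a tiny brass plug in its top; a flat round disc 22 mm in diameter and 16 mm high, 50 g; starts on top of the stack, on the 32 mm weight. Origin at the centre of its underside, z up along its axis. Weights stand up to 2 mm off the centre of the one below.
- case_50: The smallest of four open round black plastic cases with a blue felt floor, the one for the 22 mm weight; fixed to the bench. Outside 43 mm in diameter and 11 mm high; round bore 29 mm in diameter, its mouth flared to 35 mm over the top 4 mm; the floor of the bore lies 4 mm above the bench, 7 mm below the rim, so the seated weight stands 9 mm above the rim. Origin at the centre of its underside, on the bench; z up.
- weight_100: The second smallest of four plain solid polished-steel check weights, each with a tiny brass plug in its top; a flat round disc 32 mm in diameter and 15 mm high, 100 g; starts on the 44 mm weight. Origin at the centre of its underside, z up along its axis. Weights stand up to 2 mm off the centre of the one below.
- case_100: The second smallest of four open round black plastic cases with a blue felt floor, the one for the 32 mm weight; fixed to the bench. Outside 53 mm in diameter and 11 mm high; round bore 39 mm in diameter, its mouth flared to 45 mm over the top 4 mm; the floor of the bore lies 4 mm above the bench, 7 mm below the rim, so the seated weight stands 8 mm above the rim. Origin at the centre of its underside, on the bench; z up.
- weight_200: The second largest of four plain solid polished-steel check weights, each with a tiny brass plug in its top; a flat round disc 44 mm in diameter and 16 mm high, 200 g; starts on the 58 mm weight. Origin at the centre of its underside, z up along its axis. Weights stand up to 2 mm off the centre of the one below.
- case_200: The second largest of four open round black plastic cases with a blue felt floor, the one for the 44 mm weight; fixed to the bench. Outside 65 mm in diameter and 11 mm high; round bore 51 mm in diameter, its mouth flared to 57 mm over the top 4 mm; the floor of the bore lies 4 mm above the bench, 7 mm below the rim, so the seated weight stands 9 mm above the rim. Origin at the centre of its underside, on the bench; z up.
- weight_500: The largest of four plain solid polished-steel check weights, each with a tiny brass plug in its top; a flat round disc 58 mm in diameter and 22 mm high, 500 g; starts at the bottom of the stack, on the round black pan (112 mm across, its top 38 mm above the bench) of a grey bench scale that is fixed to the bench. Origin at the centre of its underside, z up along its axis. Weights stand up to 2 mm off the centre of the one below.
- case_500: The largest of four open round black plastic cases with a blue felt floor, the one for the 58 mm weight; fixed to the bench. Outside 79 mm in diameter and 11 mm high; round bore 65 mm in diameter, its mouth flared to 71 mm over the top 4 mm; the floor of the bore lies 4 mm above the bench, 7 mm below the rim, so the seated weight stands 15 mm above the rim. Origin at the centre of its underside, on the bench; z up.
- tweezers: A pair of steel tweezers, 141 mm long, 14 mm wide, 10 mm high, lying loose on the bench near its front edge; origin at the centre of its underside, length along its y. A bystander: leave it alone.
- loupe: A small black eyeglass loupe, 33 mm in diameter and 31 mm high, standing loose on the bench; origin at the centre of its underside. A bystander: leave it alone. Behind it stands the fixed wooden tool chest, 170 mm high, spanning y = -0.16 to 0.16, its knobs beginning at x = 0.62: pass in front of it or above it.
Mind the look-alikes: they are no part of the job. Leave any brown or turquoise look-alike of the weight_200 alone.

How it is judged:
By the outcome, as a careful person would: the job done as asked, in the order asked, and still so for the second after the job is handed in, with the robot touching nothing.
It also fails if it takes over 112 s, if anything falls off the work surface, if the arm or the gripper's body presses on something with over 40 N, if the wrist force passes 120 N, or if a joint passes its speed limit or range.

### The arm

A 7-joint arm with a two-finger parallel gripper is mounted at the origin on a cart in front of the work surface, level with it; the furniture and walls round the work are solid. World frame = base frame: x ahead of the robot, y to its left, z up, the work surface at z = 0. Lengths are in mm, angles in rad, forces in N, time in s.
With the tool pointing down it reaches from about 425 to 950 mm from the base axis. Payload 16.7 kg.
Tool frame: the origin (TCP) lies midway between the tips of the shut fingers; the grasp point (between the pads) lies 19 mm behind it; z points along the fingers, x is the direction in which the jaws open and shut, and the axes are right-handed (so a half turn about z gives the same grasp; the last joint's range is limited). The gripper opens to 94 mm and grips with 3 to 60 N. Pads are 16 mm wide; open, the fingers measure 119 mm over their backs; the gripper's body (75 mm by 177 mm) begins 78 mm behind the grasp point.
Start: joints at [-0.149, 0.426, 0.074, 1.606, -0.034, 1.111, -0.067], TCP at [674.962, -0.018, 205.467] pointing down, gripper open.
Joint ranges: [-2.85, 2.85], [-0.5, 2.14], [-1.23, 1.37], [0.21, 2.46], [-1.02, 4.16], [0.16, 2.05], [-2.73, 2.73]. Speed limits (rad/s): [1.89, 1.89, 2.39, 2.39, 3.01, 3.01, 3.01].

### API

Orientations are given as a 3x3 rotation matrix whose columns are the frame's x, y, z axes.
In Python, from rig import r, viewer gives the robot as it stands. Calls block until the motion is done:
- r.goto(position, orientation): joint-space move of the TCP to a pose.
- r.move_l(position, attitude=None, rate=150, contact_N=None): straight line of the TCP; attitude=None keeps the orientation; rate is the mean speed in mm/s. With contact_N (N) it stops when the force on the tool has changed by that much, and returns True; else False.
- r.move_j(angles): joint-space move.
- r.gripper_to(opening, f_grip=None): opening from 0.0 (shut) to 1.0 (fully open); f_grip is the grip in N (None keeps the last); returns when the fingers have stopped.
- r.sleep(seconds).
- r.solve_ik(position, orientation): joint angles nearest the present ones, or None.
- r.read_state(): the state.
- viewer.read_camera(name): name is "scene" or "side" or "wrist"; returns a dict with "pixels" (384x512x3 uint8, red, green, blue), "z_map" (384x512 float32, mm along the optical axis (not along the pixel's ray), 0 where there is no reading), "fx", "fy", "cx", "cy" (pixels), "k1" (the pictures are not rectified: a ray, as slopes to the right and down, at radius r is drawn at 1 + k1 r^2 times it, then the intrinsics apply), "eye" and "rotation" of the camera in the world; the wrist camera has in their place "hand_eye" (4x4, takes a point from camera to tool coordinates, whose origin is the TCP and whose axes are the tool frame's). Camera axes: x right, y down, z forward; pixel columns grow to the right and rows downward; lengths in mm; the calibration is good to about 2 mm. A picture is of the moment at which its call begins: read the wrist's pose just before it.
A pose or a line that the arm cannot do raises r.PlanningError and nothing moves.
- r.sign_off(): hands the job in, once; it reports no verdict.
The state is a dict: "time_s": time; "joints": joint angles; "joint_velocities": joint speeds; "effort": joint torques, N m; "tool_pos": TCP position; "eef_rot": TCP orientation; "ft_force": force on the tool from outside, world axes, zero at the start; "ft_torque": the same for the moment, N m; "gripper_width": opening from 0.0 (shut) to 1.0 (fully open).
Only numpy, scipy, OpenCV 4.12 (cv2) and the standard library are available. Lean on these libraries where they do the work, as an engineer would, in place of code of your own. Each camera call takes 0.05 s, during which the arm holds its last target.

## Working session

There is one attempt and no reset: what is moved stays moved. The work goes in short steps, each a Python script; the robot and the scene stay as the last script left them, time stands still between calls to the robot, and variables do not carry over. Pictures are saved under pics/ and viewed, and the job is handed in when it is done.

```bash
mkdir -p pics; ls; cat > h.py <<'E'
import numpy as np, cv2
from rig import r, viewer
def cam(name):
    st=r.read_state(); d=viewer.read_camera(name)
    if name=="wrist":
        T=np.eye(4);T[:3,:3]=np.array(st["eef_rot"]);T[:3,3]=st["tool_pos"]
        M=T@np.array(d["hand_eye"])
        d["R"]=M[:3,:3];d["t"]=M[:3,3]
    else:
        d["R"]=np.array(d["rotation"]);d["t"]=np.array(d["eye"])
    d["K"]=np.array([[d["fx"],0,d["cx"]],[0,d["fy"],d["cy"]],[0,0,1.]])
    return d
def rays(d,uv):
    p=cv2.undistortPoints(np.array(uv,float).reshape(-1,1,2),d["K"],np.array([d["k1"],0,0,0.])).reshape(-1,2)
    return np.c_[p,np.ones(len(p))]
def at_z(d,uv,z):
    w=rays(d,uv)@d["R"].T
    return d["t"]+w*((z-d["t"][2])/w[:,2])[:,None]
def cloud(d):
    h,w=d["z_map"].shape
    u,v=np.meshgrid(np.arange(w),np.arange(h))
    P=rays(d,np.c_[u.ravel(),v.ravel()])*d["z_map"].ravel()[:,None]
    P=P@d["R"].T+d["t"]; P[d["z_map"].ravel()<=0]=np.nan
    return P.reshape(h,w,3)
def save(d,n): cv2.imwrite("pics/"+n,d["pixels"][:,:,::-1])
E
python3 - <<'E'
from h import *
print(r.read_state())
for n in("scene","side","wrist"):
    d=cam(n);save(d,n+"0.png");print(n,d["t"],d["R"].round(2).tolist(),d["fx"],d["k1"])
    np.savez("pics/"+n+"0.npz",P=cloud(d))
E
```

```text
pics
{'time_s': 0.0, 'joints': array([-0.14948419,  0.42671085,  0.07386978,  1.60660882, -0.03407705,
        1.11079664, -0.06711063]), 'joint_velocities': array([-1.59691599e-03,  1.59721168e-04, -1.04134739e-03,  6.98352320e-04,
        5.71177250e-04,  7.89751383e-05,  6.25812412e-04]), 'effort': array([-4.09355038e-03, -9.35844111e+01,  3.66462663e+00, -4.54201269e+01,
       -4.89189907e-02,  2.02478352e-02, -6.48899413e-05]), 'tool_pos': array([ 6.74561841e+02, -6.16219914e-02,  2.04789501e+02]), 'eef_rot': array([[ 9.99999206e-01, -6.50857220e-05, -1.25842176e-03],
       [-6.52369852e-05, -9.99999991e-01, -1.20160048e-04],
       [-1.25841392e-03,  1.20242048e-04, -9.99999201e-01]]), 'ft_force': array([-0.82039058, -0.09030339,  0.7228028 ]), 'ft_torque': array([-0.02383248, -0.02409868, -0.0129664 ]), 'gripper_width': 0.9982131501912864}
scene [-148.16132398 -517.02721252  940.25445452] [[0.56, -0.58, 0.59], [-0.83, -0.4, 0.39], [0.01, -0.71, -0.71]] 426.0219922970304 -0.11913408899553757
side [100.282003   594.37095021 604.66740778] [[-0.79, -0.31, 0.52], [-0.61, 0.44, -0.66], [-0.03, -0.84, -0.54]] 367.9969607200072 0.017114901892183107
wrist [675.12278324  68.48008898 385.65927693] [[1.0, -0.0, -0.0], [-0.0, -0.97, -0.23], [-0.0, 0.23, -0.97]] 275.61724110766767 -0.047395359765794225
```

View pics/scene0.png

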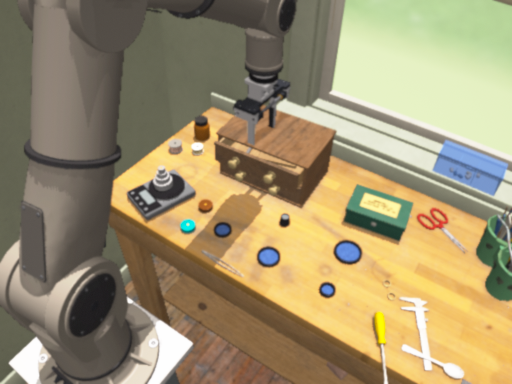

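View pics/side0.png

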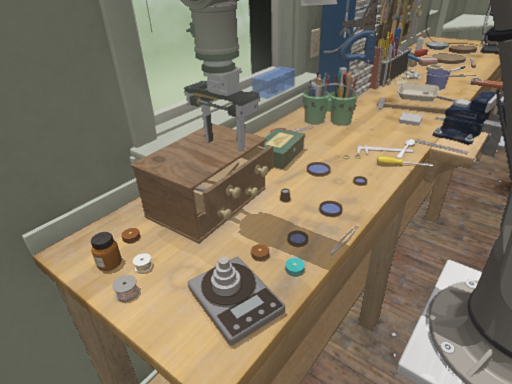

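View pics/wrist0.png

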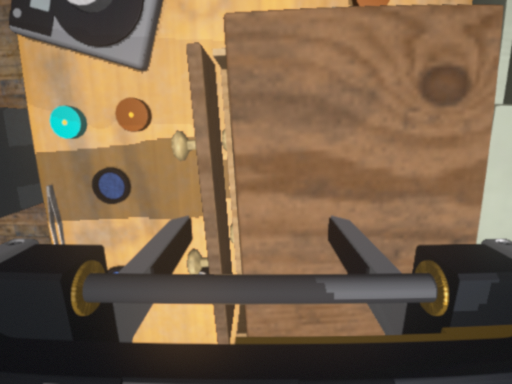

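The scale with the stack is at the left: scene (163,178), side (224,270). The four blue-floored cases in the scene view are at (222,229), (269,257), (348,251) and (327,290). A turquoise and a brown look-alike lie near the scale. Next I'll get rough positions.

```bash
cat >> h.py <<'E'
def blobs(d,lo,hi,z,amin=15):
    hsv=cv2.cvtColor(d["pixels"],cv2.COLOR_RGB2HSV)
    m=cv2.inRange(hsv,lo,hi)
    n,l,s,c=cv2.connectedComponentsWithStats(m)
    out=[]
    for i in range(1,n):
        if s[i,4]<amin: continue
        vs,us=np.nonzero(l==i); X=at_z(d,np.c_[us,vs],z)
        out.append((c[i].round(1),int(s[i,4]),((X.max(0)+X.min(0))/2)[:2].round(1),np.ptp(X,axis=0)[:2].round(1)))
    return out
E
python3 - <<'E'
from h import *
for n in("scene","side","wrist"):
    d=cam(n)
    for b in blobs(d,(108,100,40),(130,255,255),4): print(n,*b)
    P=cloud(d)
    for z0,z1 in ((36,40),(55,64),(70,78),(85,93),(100,110)):
        m=(abs(P[...,2]-(z0+z1)/2)<(z1-z0)/2)&(P[...,1]>180)&(P[...,0]<600)&(P[...,1]<420)
        if m.sum()>4: print(n,z0,m.sum(),np.nanmin(P[m],0).round(),np.nanmax(P[m],0).round())
d=cam("scene");P=cloud(d);Pn=cloud(cam("side"))
for u,v in((163,178),(163,170),(222,229),(269,257),(348,251),(327,290),(285,220),(225,262)): print(u,v,P[v,u].round())
for u,v in((224,262),(298,239),(330,208),(318,169),(360,181),(285,195),(345,238)):print('side',u,v,Pn[v,u].round())
E
```

```text
scene [470.  167.5] 1886 [1171.2 -549.5] [181.2 228.8]
scene [222.2 229.3] 127 [462.9 -12.7] [40.  39.6]
scene [347.6 251.4] 374 [ 596.9 -346.1] [66.5 66.7]
scene [268.2 256.2] 249 [ 458.8 -172.7] [52.6 53. ]
scene [327.  289.2] 104 [ 455.6 -354.3] [30.1 30.6]
scene 36 199 [429. 180.  36.] [539. 268.  40.]
scene 55 85 [453. 196.  55.] [507. 254.  64.]
scene 70 61 [462. 205.  70.] [504. 242.  78.]
scene 85 40 [468. 211.  85.] [500. 241.  93.]
scene 100 36 [471. 215. 101.] [494. 237. 108.]
side [453.2 107.4] 15 [  378.9 -1145.2] [35.3 49.1]
side 36 737 [431. 180.  36.] [541. 276.  40.]
side 55 226 [454. 201.  55.] [508. 259.  64.]
side 70 142 [463. 207.  70.] [505. 251.  78.]
side 85 99 [470. 214.  85.] [501. 244.  93.]
side 100 88 [475. 217. 100.] [496. 239. 109.]
wrist [110.9 185.3] 472 [461.2 -10.7] [35.5 35.2]
wrist 36 1515 [430. 180.  36.] [541. 217.  40.]
wrist 55 183 [466. 200.  55.] [500. 207.  63.]
163 178 [476. 215.  74.]
163 170 [483. 216. 101.]
222 229 [466. -10.   1.]
269 257 [ 457. -176.    4.]
348 251 [ 597. -346.    5.]
327 290 [ 453. -355.    3.]
285 220 [ 580. -151.   24.]
225 262 [375. -89.   6.]
side 224 262 [478. 232. 107.]
side 298 239 [462. -12.   2.]
side 330 208 [ 459. -171.    5.]
side 318 169 [ 595. -344.    3.]
side 360 181 [ 452. -351.    4.]
side 285 195 [ 584. -134.   20.]
side 345 238 [371. -87.  -1.]
```

```bash
python3 - <<'E'
from h import *
R0=np.array([[1,0,0],[0,-1,0],[0,0,-1.]])
def look(x,y,z,n):
    r.goto([x,y,z],R0); d=cam("wrist"); save(d,n+".png")
    print(n,r.read_state()["time_s"],r.read_state()["tool_pos"].round(1))
    return d
for n,x,y in(("c500",560,-350),("c200",458,-190)):
    d=look(x,y,200,n)
    for b in blobs(d,(108,100,40),(130,255,255),4,100): print(*b)
d=look(484,226,210,"stk")
for n in("scene",):
  pass
P=cloud(d); np.save("pics/stkP.npy",P)
for z in(60,76,91,107):
    m=(abs(P[...,2]-z)<2.5)&(abs(P[...,0]-484)<50)&(abs(P[...,1]-226)<50)
    q=P[m]
    if len(q)>10: print(z,len(q),((q.max(0)+q.min(0))/2).round(1),np.ptp(q,axis=0).round(1))
E
```

```text
c500 1.825 [ 561.1 -348.3  199.9]
[177.1  38.5] 1323 [ 457.4 -170.2] [50.  49.6]
[285.4 174.6] 1557 [ 596.4 -343.6] [60.9 63.1]
[182.2 181.2] 252 [ 453.7 -352.4] [24.3 25.6]
c200 2.6583 [ 458.9 -190.3  200.3]
[263.  37.] 800 [463.3  -9.9] [37.7 37.5]
[257.3 161.2] 720 [ 458.3 -169.1] [47.  46.8]
[338.3 269.2] 125 [ 578.9 -328.2] [24.8 16.9]
stk 4.25 [484.6 224.7 209.9]
60 545 [482.8 229.7  60. ] [56.4 56.1  4.9]
76 407 [484.6 230.   76. ] [43.2 42.8  4.9]
91 262 [484.6 230.5  91. ] [30.  30.3  4.8]
107 310 [484.6 229.2 107.1] [20.1 20.4  4.9]
```

```bash
python3 - <<'E'
from h import *
r.sleep(0.3);d=cam("wrist");s=r.read_state();print(s["tool_pos"],s["time_s"])
cv2.imwrite("pics/stk2.png",cv2.resize(d["pixels"][:,:,::-1],(800,600),interpolation=3))
P=cloud(d)
for z in(38,60,76,91,107):
    m=(abs(P[...,2]-z)<2.5)&(abs(P[...,0]-484)<60)&(abs(P[...,1]-230)<62)
    q=P[m]; print(z,len(q),((q.max(0)+q.min(0))/2).round(1),np.ptp(q,axis=0).round(1))
E
```

```text
[484.10246828 225.7701016  210.02141464] 4.6
38 3422 [485.6 221.9  38.1] [111.3 106.8   4.7]
60 543 [482.5 230.2  60.1] [56.4 54.8  4.8]
76 398 [484.2 229.9  76. ] [43.2 42.9  5. ]
91 255 [484.9 230.7  91.3] [31.2 29.6  4.5]
107 306 [484.3 229.4 107.1] [20.1 20.2  4.7]
```

View pics/stk2.png

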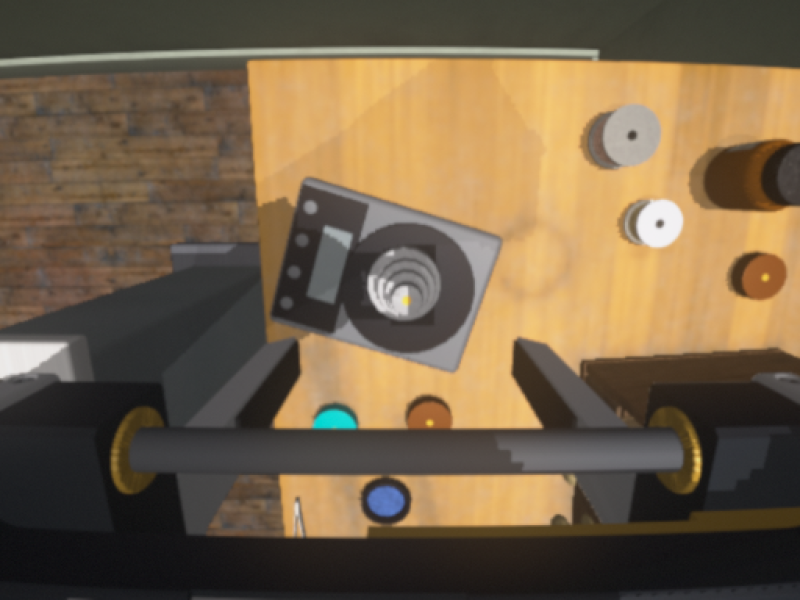

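View pics/c200.png

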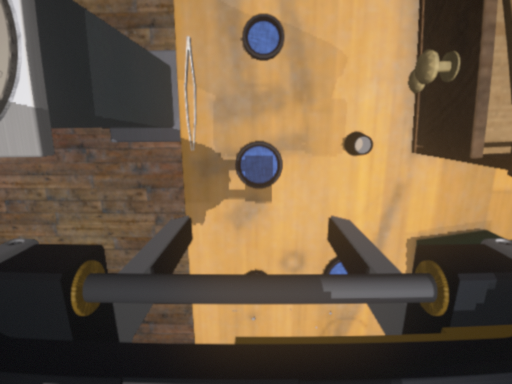

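```bash
cat >> h.py <<'E'
R0=np.array([[1,0,0],[0,-1,0],[0,0,-1.]])
def say(t=""):
    s=r.read_state();print(t,round(s["time_s"],2),s["tool_pos"].round(1),"w",round(s["gripper_width"]*94,1),"F",np.round(s["ft_force"],1))
def pick(x,y,zb,f,tip=8.3,up=40):
    r.goto([x,y,zb+tip+35],R0); r.move_l([x,y,zb+tip],R0,rate=80); r.sleep(0.2); say("at")
    r.gripper_to(0.0,f); say("shut")
    r.move_l([x,y,zb+tip+6],R0,rate=40); r.move_l([x,y,zb+tip+up],R0,rate=120); say("up")
E
python3 - <<'E'
from h import *
pick(484.3,229.4,91,20); r.sleep(.2)
d=cam("wrist");cv2.imwrite("pics/p50.png",cv2.resize(d["pixels"][:,:,::-1],(800,600),interpolation=3))
P=cloud(d);c=r.read_state()["tool_pos"]
m=(abs(P[...,2]-(c[2]+7.7))<2.5)&(abs(P[...,0]-484)<9)&(abs(P[...,1]-230)<13)
q=P[m]; print(len(q),((q.max(0)+q.min(0))/2).round(1),np.ptp(q,axis=0).round(1))
for z in(60,76,91):
    m=(abs(P[...,2]-z)<2.5)&(abs(P[...,0]-484)<60)&(abs(P[...,1]-230)<62)
    q=P[m]; print(z,len(q),((q.max(0)+q.min(0))/2).round(1),np.ptp(q,axis=0).round(1))
E
```

```text
at 5.79 [484.6 229.5  99.8] w 94.3 F [ 0.2 -0.2 -0.8]
shut 6.91 [484.3 229.4  99.3] w 21.2 F [-0.1  0.8 -0.2]
up 7.64 [484.3 229.4 139.2] w 20.7 F [-1.1  0.4 -1. ]
708 [483.8 228.7 146.4] [17.5 20.8  4.8]
60 764 [482.4 233.1  60. ] [56.5 52.1  5. ]
76 542 [484.4 232.6  76. ] [42.2 38.4  4.9]
91 750 [484.4 232.7  91.2] [31.1 26.1  4.5]
```

View pics/p50.png

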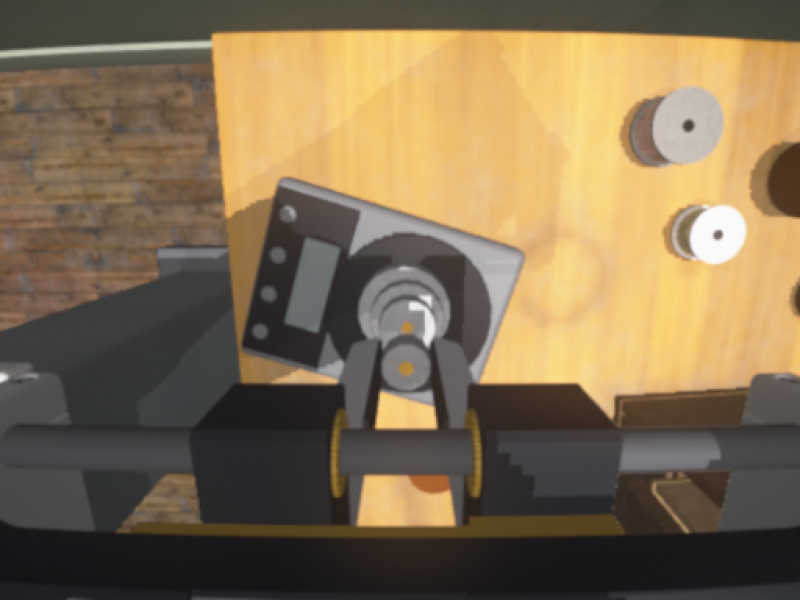

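Weight 50 is held and upright: it sits between the pads at about (405,370), on the TCP to within 1 mm. Next I'll hover over case_50 and measure it again.

```bash
cat >> h.py <<'E'
def rimfit(d,x,y,Rb,Ro):
    "case centre: blue floor mask -> centroid; and black-ring outline at rim by depth"
    out=[b for b in blobs(d,(108,100,30),(130,255,255),4,60)]
    P=cloud(d)
    m=(P[...,2]>7)&(P[...,2]<14)&(np.hypot(P[...,0]-x,P[...,1]-y)<Ro+6)
    q=P[m]
    print([ (b[2].tolist(),b[3].tolist()) for b in out if np.hypot(*(b[2]-[x,y]))<25], "rim",len(q), ((q.max(0)+q.min(0))/2).round(1) if len(q) else None, np.ptp(q,axis=0).round(1) if len(q) else None)
def hover(x,y,z,Rb,Ro,name):
    r.goto([x,y,z],R0); r.sleep(.3); say("hover"); d=cam("wrist"); save(d,name)
    rimfit(d,x,y,Rb,Ro); return d
E
python3 - <<'E'
from h import *
hover(454,-352,170,14.5,21.5,"h50.png")
E
```

```text
hover 10.28 [ 454.2 -351.7  170. ] w 20.8 F [ 0.  -0.3  0.1]
[([448.6, -353.2], [15.4, 22.2])] rim 508 [ 454.5 -350.8   10.4] [41.7 41.6  6.9]
```

View pics/h50.png

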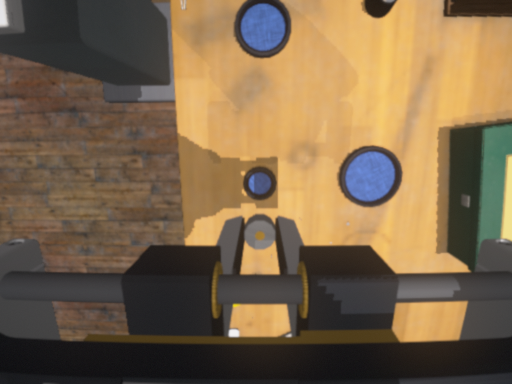

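```bash
cat >> h.py <<'E'
def place(x,y,open_w,tip=8.3,up=140):
    r.move_l([x,y,4+tip+12],R0,rate=130); r.sleep(.15); say("above")
    c=r.move_l([x,y,11.4],R0,rate=15,contact_N=3); say("contact %s"%c); return c
def release(x,y,w):
    r.gripper_to(w); r.sleep(.1); say("open")
    r.move_l([x,y,70],R0,rate=100); say("clear")
E
python3 - <<'E'
from h import *
d=cam("wrist")
rimfit(d,596.4,-344,32.5,39.5);rimfit(d,458.3,-169,25.5,32.5)
place(454.5,-350.6,0)
E
```

```text
[([596.3, -343.9], [63.3, 62.6])] rim 1258 [ 594.7 -343.    10.5] [76.8 76.9  7. ]
[([458.2, -169.7], [50.5, 50.1])] rim 1240 [ 456.9 -173.4   10.5] [63.4 59.4  7. ]
above 11.8 [ 454.9 -350.8   25. ] w 21.1 F [-0.1  1.  -0.6]
contact True 12.55 [ 454.3 -350.5   12.2] w 20.8 F [-0.1  0.7  7.7]
```

Contact came at z 12.2 against an expected 12.3, so the weight is on the felt. I'll release it.

```bash
python3 - <<'E'
from h import *
release(454.5,-350.6,0.7)
r.move_l([454.5,-350.6,150],R0,rate=200);r.gripper_to(1.0);r.sleep(.15);say()
d=cam("wrist");save(d,"a50.png");P=cloud(d)
m=(abs(P[...,2]-20)<2.5)&(np.hypot(P[...,0]-454,P[...,1]+351)<22)
q=P[m];print(len(q),((q.max(0)+q.min(0))/2).round(1),np.ptp(q,axis=0).round(1),np.median(q[:,2]))
E
```

```text
open 13.48 [ 454.  -350.2   11.9] w 66.1 F [-0.  -0.4  0.4]
clear 14.22 [ 454.3 -350.4   69.7] w 65.6 F [ 0.3 -0.2 -0.3]
 15.55 [ 454.5 -350.6  150. ] w 93.8 F [-0.2 -0.2 -0.1]
252 [ 454.6 -350.7   20.5] [19.7 20.6  3.9] 21.335492162198193
```

View pics/a50.png

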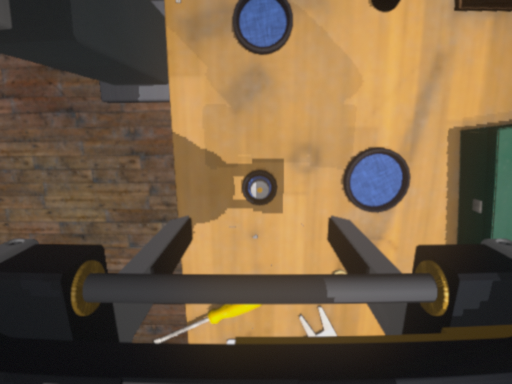

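Weight 50 is seated and central in its case at (260,187). Next is weight 100.

```bash
cat > go.py <<'E'
from h import *
import sys
def stack(z,x=484.5,y=230):
    r.goto([x,y,z+100],R0); r.sleep(.25); d=cam("wrist");P=cloud(d)
    m=(abs(P[...,2]-z)<2.5)&(np.hypot(P[...,0]-x,P[...,1]-y)<35)
    q=P[m];c=(q.max(0)+q.min(0))/2;print("top",len(q),c.round(1),np.ptp(q,axis=0).round(1),np.median(q[:,2]));return c
E
python3 - <<'E'
from go import *
c=stack(91)
pick(c[0],c[1],76,28); 
d=hover(463,-10,170,19.5,26.5,"h100.png")
E
```

```text
top 664 [484.8 230.5  91.2] [30.5 30.6  4.6] 92.35454496655922
at 19.17 [485.1 230.7  84.8] w 93.6 F [-0.3  0.3  0.2]
shut 20.17 [484.8 230.5  84.3] w 31.0 F [ 0.5 -0.5  0.4]
up 20.9 [484.9 230.5 124.2] w 30.7 F [-0.1 -0.9 -1.8]
hover 22.17 [463.1  -9.2 169.8] w 30.7 F [ 0.2  0.1 -1.3]
[([461.9, -11.4], [34.6, 34.0])] rim 667 [463.1  -9.8  10.5] [52.  51.9  7. ]
```

View pics/h100.png

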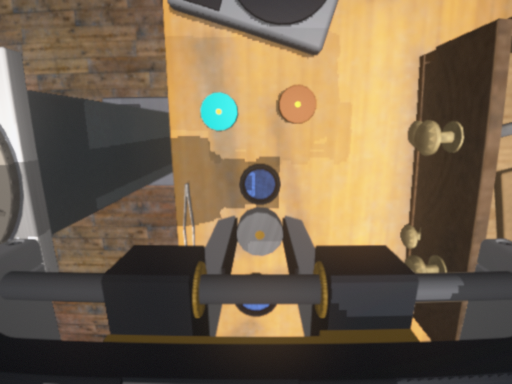

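Weight 100 is held level, and the case rim measures (463.1, -9.8). Placing it now.

```bash
cat >> go.py <<'E'
def put(x,y,w,h,D,name):
    c=place(x,y,0)
    z=r.read_state()["tool_pos"][2]
    if not(c and abs(z-12.3)<1.2): print("ODD"); return
    release(x,y,w)
    r.move_l([x,y,150],R0,rate=200);r.gripper_to(1.0);r.sleep(.15);say()
    d=cam("wrist");save(d,name);P=cloud(d)
    m=(abs(P[...,2]-4-h)<2.5)&(np.hypot(P[...,0]-x,P[...,1]-y)<D/2+4)
    q=P[m];print(len(q),((q.max(0)+q.min(0))/2).round(1),np.ptp(q,axis=0).round(1),np.median(q[:,2]))
E
python3 - <<'E'
from go import *
put(463.1,-9.6,0.75,15,32,"a100.png")
E
```

```text
above 23.63 [463.5  -9.6  24.9] w 30.6 F [-0.1  0.5 -0.7]
contact True 24.38 [462.9  -9.6  12.2] w 31.2 F [-0.6  1.1  5.8]
open 25.26 [462.5  -9.7  12. ] w 70.7 F [-0.4  0.5  0.9]
clear 25.99 [462.9  -9.6  69.7] w 70.6 F [-0.6 -0.8 -0.2]
 27.27 [463.1  -9.6 150. ] w 93.9 F [ 0.1 -0.7  0. ]
537 [463.2  -9.5  19.4] [31.4 30.4  4.2] 20.309729167020578
```

View pics/a100.png

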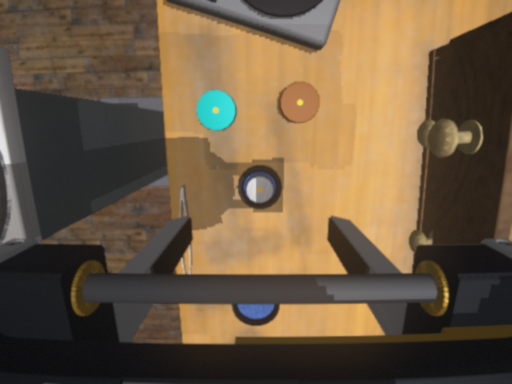

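Weight 100 is seated at (260,187). Next is weight 200.

```bash
python3 - <<'E'
from go import *
c=stack(76)
pick(c[0],c[1],60,38); 
d=hover(458,-170,170,25.5,32.5,"h200.png")
E
```

```text
top 1229 [484.4 230.3  76. ] [42.  42.9  5. ] 77.38543671718139
at 29.75 [484.7 230.4  68.8] w 94.1 F [-0.3  0.3 -1. ]
shut 30.6 [484.4 230.3  68.3] w 42.8 F [-0.4 -0.1 -0.1]
up 31.33 [484.5 230.2 108.2] w 42.9 F [-0.2 -0.6 -1.9]
hover 33.13 [ 458.2 -169.5  169.9] w 42.9 F [ 0.6 -0.2 -2.7]
[([457.0, -169.9], [47.6, 40.5])] rim 714 [ 457.7 -166.3   10.5] [62.9 54.3  6.9]
```

View pics/h200.png

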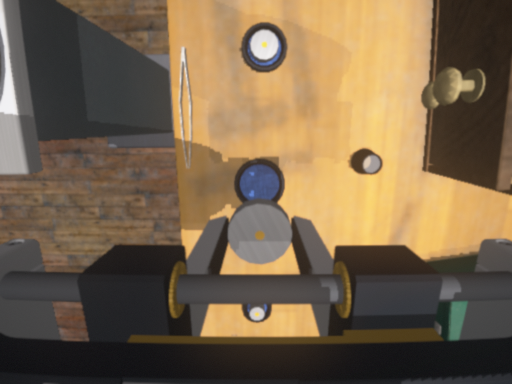

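The held weight hides the near side of the rim. From the visible edges of both views the centre is (457.5, -170.7). Placing there.

```bash
python3 - <<'E'
from go import *
put(457.6,-170.7,0.8,16,44,"a200.png")
E
```

```text
above 34.6 [ 458.  -170.8   24.9] w 43.1 F [ 0.1  0.9 -2. ]
contact True 35.35 [ 457.5 -170.7   12.2] w 43.0 F [-1.5 -0.2  7.1]
open 36.13 [ 456.9 -170.5   11.9] w 75.4 F [ 0.2 -0.1 -0.6]
clear 36.87 [ 457.4 -170.6   69.7] w 75.0 F [0.2 0.3 0.1]
 38.08 [ 457.6 -170.7  150. ] w 93.9 F [-0.9  0.1  0.2]
1016 [ 457.7 -170.5   20.1] [42.8 42.6  4.7] 21.30997348135108
```

View pics/a200.png

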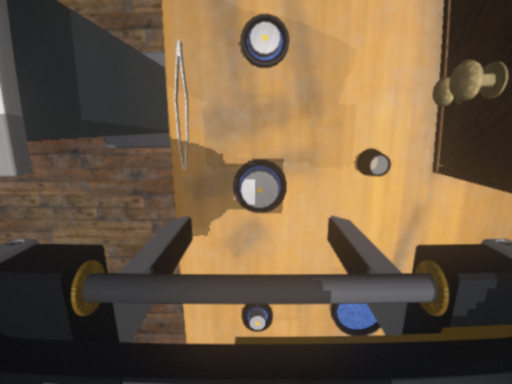

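Weight 200 is seated at (260,186). Weight 500 is next. I'll route it in front of the chest through a waypoint.

```bash
python3 - <<'E'
from go import *
r.goto([470,0,170],R0)
c=stack(60)
pick(c[0],c[1],38,55); 
r.move_l([c[0],c[1],150],R0,rate=150)
r.goto([458,-170,185],R0)
d=hover(595.5,-343.3,185,32.5,39.5,"h500.png");say()
E
```

```text
top 2173 [482.5 230.3  60. ] [56.8 57.1  4.9] 61.37222579388856
at 41.27 [482.8 230.5  46.7] w 93.8 F [-0.2 -0.1  0.1]
shut 41.94 [482.6 230.3  46.3] w 57.0 F [0.1 0.5 1.1]
up 42.67 [482.7 230.3  86.3] w 57.2 F [-0.6  0.9 -5.8]
hover 45.92 [ 595.5 -342.7  185.5] w 57.2 F [-0.3  0.1 -4.8]
[([595.1, -338.6], [61.8, 40.6])] rim 664 [ 595.  -333.1   10.5] [76.2 56.5  7. ]
 45.98 [ 595.6 -342.9  185.5] w 57.1 F [ 0.3 -0.2 -5. ]
```

View pics/h500.png

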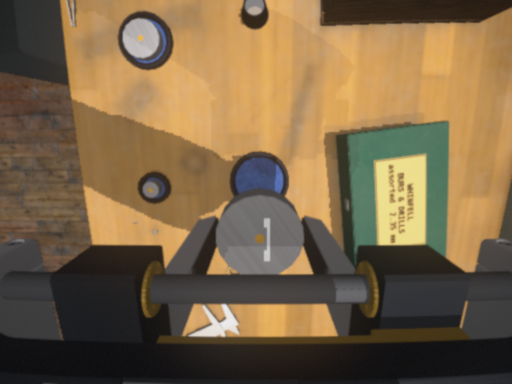

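```bash
python3 - <<'E'
from h import *
P=cloud(cam("wrist"))
m=(P[...,2]>15)&(P[...,2]<100)&(P[...,0]>635)&(P[...,0]<760)&(P[...,1]<-250)&(P[...,1]>-400)
q=P[m];print(np.percentile(q,[0.5,50,99.5],axis=0).round(0))
q2=q[(q[:,1]>-355)&(q[:,1]<-325)];print(q2.min(0).round(),len(q2))
E
```

```text
[[ 692. -400.   17.]
 [ 726. -330.   61.]
 [ 760. -274.   63.]]
[ 697. -355.   15.] 1512
```

The green box starts at x ≈ 692, which leaves plenty of room for the fingers and the body.

```bash
python3 - <<'E'
from go import *
put(595.0,-343.2,0.85,22,58,"a500.png")
E
```

```text
above 47.56 [ 595.4 -343.4   25.1] w 57.0 F [-0.3 -0.4 -5. ]
contact True 48.3 [ 594.9 -343.1   12.3] w 56.8 F [-1.6  0.6  6.7]
open 48.97 [ 594.1 -342.5   11.2] w 79.4 F [-0.5  0.7  0.3]
clear 49.7 [ 594.8 -343.1   69.7] w 80.1 F [-0.4 -0.6 -0.1]
 50.85 [ 595.  -343.2  149.9] w 94.1 F [-0.4 -1.  -0.9]
1812 [ 594.5 -342.6   26. ] [56.8 56.6  4.9] 27.404501715907656
```

View pics/a500.png

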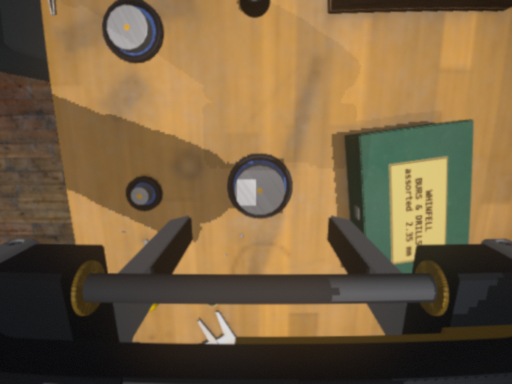

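Weight 500 is seated and central at (260,186). I'll check the whole scene once more before handing in.

```bash
python3 - <<'E'
from h import *
r.goto([560,-250,230],R0); r.sleep(.3)
d=cam("side"); cv2.imwrite("pics/fin.png",cv2.resize(d["pixels"][60:300,150:450,::-1],(800,640))[:600])
d=cam("scene"); cv2.imwrite("pics/fin2.png",cv2.resize(d["pixels"][130:330,100:400,::-1],(800,533)));say()
E
```

```text
51.88 [ 559.9 -250.4  229.4] w 94.0 F [-0.7  0.7  1. ]
```

View pics/fin.png

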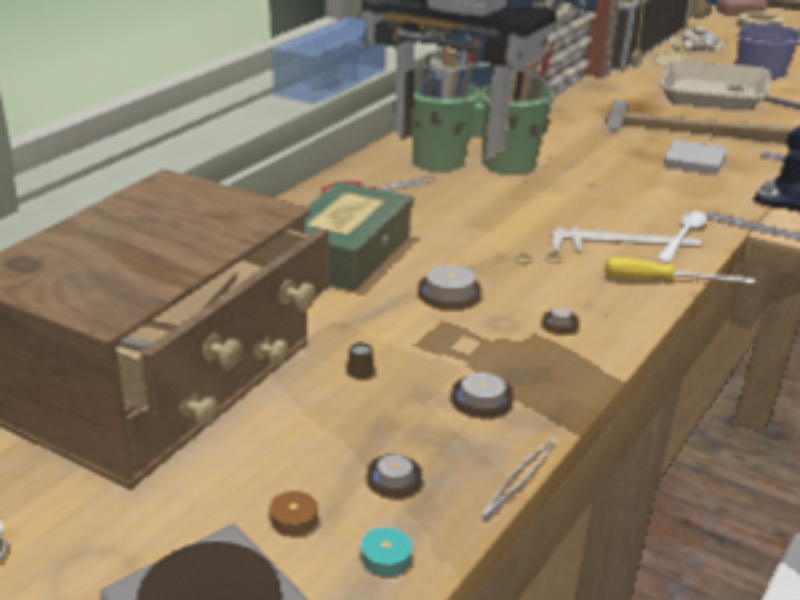

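View pics/fin2.png

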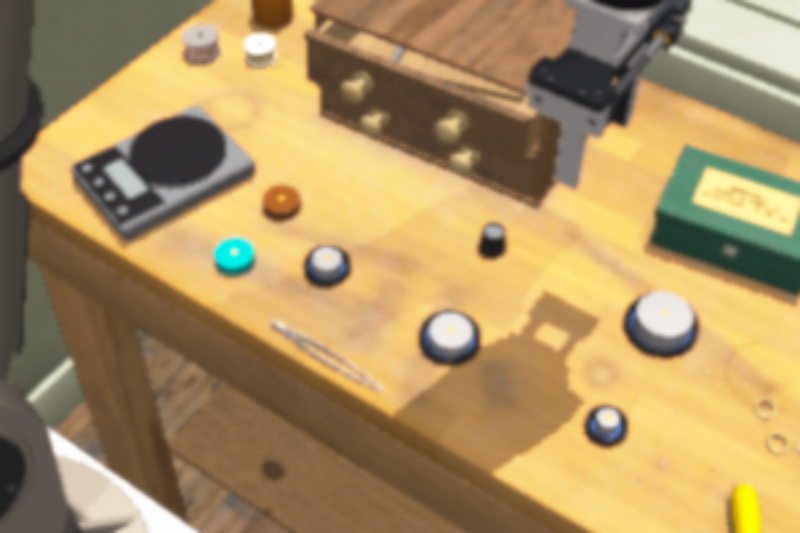

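The pan is empty and all four weights stand level in their cases. The tweezers, loupe and look-alikes are where they started.

```bash
python3 -c "
from rig import r
print(r.sign_off())"
```

```text
the job is handed in; nothing more can be done
None
```

I moved all four weights from the scale pan into their matching cases, smallest first, and handed the job in at about 52 s of the 112 s allowed.

- **Setting down:** each weight was lowered until it touched the felt, with contact at tool height 12.2–12.3 mm against the expected 12.3 mm. Only then did I open the fingers.
- **Seating:** wrist-camera checks after each release showed every weight level and within about 1 mm of its case centre. Top heights read about 1 mm high each time, the same as the readings on the stack.
- **Surroundings:** the last scene and side pictures show an empty pan. The tweezers, the loupe and the brown and turquoise look-alikes appear unmoved; I checked those by eye and did not measure them.
- **Disagreements:** the scene camera placed things about 2 mm lower in y than the wrist camera, so I used the wrist camera for every pick and place. Two case rims were partly hidden by the held weight, so I took those centres from the visible edges and earlier views.

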